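# Find the heavy side of the saw's feed handwheel and hold it down

### The arm

A 6-joint arm with a two-finger parallel gripper is mounted at the origin on the work surface. World frame = base frame: x ahead of the robot, y to its left, z up, the work surface at z = 0. Lengths are in mm, angles in rad, forces in N, time in s.
With the tool pointing down it reaches from about 275 to 1000 mm from the base axis. Payload 8.4 kg.
Tool frame: the origin (TCP) lies at the very end of the fingers, on their centre line; the grasp point (between the pads) lies 19 mm behind it; z points along the fingers, y is the direction in which the jaws open and shut (so a half turn about z gives the same grasp; the last joint's range is limited). The gripper opens to 85 mm and grips with 20 to 120 N. Pads are 22 mm wide; open, the fingers measure 114 mm over their backs; the gripper's body (76 mm by 85 mm) begins 54 mm behind the grasp point. The pads swing forward as they close: fully open they stand 13 mm farther back than shut.
Start: joints at [1.289, 0.353, 1.633, -0, 1.155, -0.002], TCP at [172.601, 600.697, 231.281] pointing down, gripper open.
Joint ranges: [-2.63, 2.63], [-0.92, 2.1], [0.06, 2.66], [-1.3, 4.44], [0, 2.69], [-3.02, 3.02]. Speed limits (rad/s): [2.22, 2.22, 2.79, 3.14, 3.14, 3.14].

### API

Orientations are given as [roll, pitch, yaw] about the fixed x, y, z axes, in that order (R = Rz(yaw) Ry(pitch) Rx(roll)).
In Python, from rig import sense, grab_frame, get_calibration, sign_off, boxes_of, trace gives the robot as it stands.
- The arm moves only by the tool servo_tool, never from a script. Its argument "rows" is a list of rows, each a list of 3 entries, a list of its own where there are three numbers: the finger opening in mm, from 0 to 85.4, then the shift along the tool's x, y, z in mm, then the turn, a rotation vector about the tool's x, y, z in degrees. A call has 1 to 8 rows; each row shifts and turns the commanded pose from where the row before left it, along the tool's axes as they then stand; what a row does not reach is not made up. A row lasts 1/8 s, in which the tool goes at most 62.5 mm and 10.7 degrees, less where a joint would pass 70% of its speed; a pose out of reach is approached as far as the arm can. A call is refused whole if a number of a shift passes 62.5 or a number of a turn 10.7, either way. A call with a gripper value outside its range is refused whole. The fingers move at their own pace and stop on an object; "force" is the grip in N (left out, the last holds). Time passes only in rows, so rows that do not move let the fingers close. It gives the time, the measured TCP pose, the force and the opening at its end, in the units of the state.
- sense(): the state, without advancing time (a new reading comes with each control period).
- grab_frame(name): name is "side" or "top" or "wrist"; returns the picture (400x640x3 uint8, blue, green, red); there is no depth.
- get_calibration(name): a dict with "intrinsics" (3x3 intrinsics, pixels), "world_to_cam" (4x4, takes a point from world to camera coordinates). Camera axes: x right, y down, z forward; pixel columns grow to the right and rows downward; lengths in mm; the calibration is good to about 2 mm. A picture is of the moment at which its call begins: read the wrist's pose just before it. get_calibration takes no time and is no camera call; for the wrist camera it gives the pose at the moment of the call.
- sign_off(): hands the job in, once; it reports no verdict.
Trained networks look in the newest picture that a camera, given by its name, has taken for a name from the list of things; names that differ only in an ending like _2 or _b are one class to them, and where a whole thing is asked for, a point or a joint stands for the part that bears it (a point fixed in the world has none). Each returns a list of dicts, best first, with "conf" (0 to 1); they miss things now and then, are a little off and sometimes report something else, mostly with a low value. They report only what shows in the picture. A call takes as long as a camera call.
- boxes_of(camera, thing): "centre" ([x, y, z] in mm, in the coordinates of the camera as it stood for that picture, good to about 4 mm: the middle of the surface that is visible of it).
- trace(camera, thing): "mask" (400x640 bool, what is visible of it).
The state is a dict: "clock": time; "qpos": joint angles; "qvel": joint speeds; "joint_efforts": joint torques, N m; "eef_pos": TCP position; "tcp_rot": TCP orientation; "contact_force": force on the tool from outside, world axes, zero at the start; "wrist_torque": the same for the moment, N m; "opening": opening from 0.0 (shut) to 1.0 (fully open).
Only numpy, scipy, OpenCV 4.12 (cv2) and the standard library are available. Lean on these libraries where they do the work, as an engineer would, in place of code of your own. Each camera call takes 0.05 s, during which the arm holds its last target. There are 200 camera calls.

### The job

The cast feed handwheel of the bench cut-off saw is out of balance and creeps during cuts. First swing the red-knobbed latch fully across the lip of the closed hood to secure it, then turn the handwheel by its black crank grip, at least half a turn, to feel which side is heavy: nothing shows it, and the stiff spindle stays wherever it is left. Finish still gripping the crank grip, with the wheel held still and its heavy side straight down so that a balance plug can be screwed in at the top, and leave the other things on the bench where they are.

Things in the scene. Friction and masses are not known exactly. Their poses are not given: they have to be found in the camera images.
- saw: Bench cut-off saw, fixed, light grey and dark blue: base 430 mm deep (x), 420 wide (y), 200 high, with a hood with a sloping clear window on it up to 370 mm. Origin: on the bench under the base, which reaches from x -230 to +200 and y -210 to +210 mm. x from its front (robot side) to its rear, y to its left, z up. Its left face (+y) carries the handwheel.
- hood_lip (a point): Middle of the top of the hood's flat front lip, a strip 60 mm deep (x), 300 mm wide (y) and 6 mm thick that lies on the base's top, 140 mm in front of the saw's origin; axes as the saw's. The hood is hinged along its rear edge and starts closed. Behind the lip the window slopes back, starting 112 mm in front of the saw's origin.
- hood_latch (a joint): Angle of the hood latch about its vertical pivot (rad). 0: the arm lies along the ledge, pointing to the saw's left (+y), hood free. Grows clockwise seen from above to a stop at 1.571, where the arm points to the rear (+x) over the hood's lip, hood secured. Starts between 0 and 0.35. Friction holds it (0.12 N m, about 3 N at the knob).
- latch_pivot (a point): Point on the latch's pivot axis, at the middle of the arm's height, 212 mm above the bench, 195 mm in front of and 100 mm to the left of the saw's origin. Axes as the saw's.
- latch_knob (a point): Middle of the upright red finger knob on the latch arm: 18 mm diameter, 26 mm tall, its middle 235 mm and its top 248 mm above the bench, 40 mm from the pivot axis. The steel arm (18 mm wide, 7 mm thick, reaching 54 mm from the pivot) has its top 216 mm above the bench.
- hub (a point): Centre of the handwheel's outer face, on its axis, fixed to the saw: 150 mm above the bench, 60 mm in front of the saw's origin, 56 mm outside its left face. Axes as the saw's: the wheel turns about this y, its crank grip stands out to +y. The wheel: a closed dark cast disc, 180 mm diameter, 26 mm thick, with a ring of small tapped holes and a steel hub cap 10 mm proud.
- handwheel (a joint): Angle of the handwheel (rad), no stops: 0 with the crank grip straight above the axis; grows as the wheel's top goes to the saw's rear (+x). Starts anywhere. Friction, 0.31 N m both ways, exceeds the pull of the heavy side (0.20 to 0.28 N m when level with the axis, 3 to 5 N at the grip). The heavy side lies at any angle to the grip, new each time; the grip's own weight is balanced out.
- crank_grip: Black revolving crank grip on the handwheel, turning freely on its own pin: a round bar 25 mm in diameter, 86 mm long, parallel to the wheel's axis and 62 mm from it. Origin: the middle of the bar, 58 mm outside the wheel's face, y along the bar. It can be pinched from above and carried right round the circle with the gripper kept upright.
- holder: Bystander: round aluminium specimen holder, 126 mm diameter, 40 mm high over its hub, lying flat. Origin: centre of its underside.
- mount_a: Bystander: black resin specimen mount, a disc 30 mm in diameter and 20 mm high. Origin: centre of its underside.
- mount_b: Bystander: dark red resin specimen mount, a disc 30 mm in diameter and 20 mm high. Origin: centre of its underside.
- wrench: Bystander: steel wrench 180 mm long, lying flat. Origin: under its middle, x along it.
- lubricant: Bystander: white bottle of cutting lubricant with a blue cap, 64 mm diameter, 170 mm high. Origin: centre of its underside.
- bucket: Bystander: white open plastic bucket, 120 mm across the rim, 110 mm high. Origin: centre of its underside.
- plug_tin: Bystander: low round steel tin with brass balance plugs, 60 mm diameter, 22 mm high. Origin: centre of its underside.

How it is judged:
By the outcome, as a careful person would: the job done as asked, in the order asked, and still so for the second after the job is handed in, while the arm keeps its last pose, push and grip.
It also fails if it takes over 64 s, if anything falls off the work surface, if the arm or the gripper's body presses on something with over 40 N, if the wrist force passes 120 N, or if a joint passes its speed limit or range.

## Working session

There is one attempt and no reset: what is moved stays moved. The work goes in short steps, Python scripts to look and compute and a tool call to move; the robot and the scene stay as the last step left them, time stands still between calls to the robot, and variables do not carry over. Pictures are saved under pics/ and viewed, about 8 in all and at most 12, crops included, and the job is handed in when it is done.

Besides the shell and the picture viewer there is one more tool, called as a command line: name --argument value ..., lists and objects as JSON in quotes. servo_tool: Moves the arm, as the interface text tells. Its arguments: {"type":"object","properties":{"rows":{"type":"array","items":{"type":"array"}},"force":{"type":"number"}},"required":["rows"]}

```bash
mkdir -p pics; ls; cat > h.py <<'E'
import numpy as np, cv2
from scipy.spatial.transform import Rotation as R
from rig import *
def w(cam,p):
    T=np.array(get_calibration(cam)["world_to_cam"]);return T[:3,:3].T@(np.array(p)-T[:3,3])
def proj(cam,P):
    c=get_calibration(cam);T=np.array(c["world_to_cam"]);K=np.array(c["intrinsics"])
    q=K@(T[:3,:3]@np.array(P)+T[:3,3]);return q[:2]/q[2]
E
python3 - <<'E'
from h import *
s=sense();print(s)
a=grab_frame("side");b=grab_frame("top")
cv2.imwrite("pics/a.png",a);cv2.imwrite("pics/b.png",b)
for c in("side","top"):
  for t in("saw","hood_lip","latch_knob","hub","crank_grip","hood_latch"):
    try: print(c,t,[(np.round(w(c,d["centre"])),round(d["conf"],2)) for d in boxes_of(c,t)[:2]])
    except Exception as e: print(c,t,e)
print(sense()["clock"])
E
```

```text
pics
{'clock': 0.0, 'qpos': array([ 1.28859266e+00,  3.53602758e-01,  1.63415420e+00,  2.87055024e-05,
        1.15519014e+00, -2.38119757e-03]), 'qvel': array([ 0.00133778,  0.00037432,  0.0014528 , -0.00108396,  0.00213182,
        0.0009101 ]), 'joint_efforts': array([ 3.16533449e-03, -6.05267000e+01, -3.42073345e+01,  3.25371839e-04,
        9.30694048e-03, -3.93612993e-05]), 'eef_pos': array([172.46150883, 600.23322045, 230.5814414 ]), 'tcp_rot': array([-3.14023828e+00, -2.94712377e-05,  2.86175855e+00]), 'contact_force': array([-0.9009391 ,  0.74672322,  0.36501628]), 'wrist_torque': array([ 0.0619532 , -0.01370109,  0.01134709]), 'opening': 1.00395800836355}
side saw [(array([ 645., -187.,  207.]), 0.78)]
side hood_lip [(array([ 648., -186.,  207.]), 0.7), (array([ 672., -192.,  310.]), 0.58)]
side latch_knob [(array([355., 304.,  17.]), 0.4), (array([562., 361.,   8.]), 0.21)]
side hub [(array([ 650., -187.,  210.]), 0.67)]
side crank_grip [(array([548., -29., 139.]), 0.47), (array([484., 459.,  63.]), 0.24)]
side hood_latch []
top saw [(array([ 624., -324.,  296.]), 0.64), (array([ 479., -248.,  218.]), 0.15)]
top hood_lip [(array([ 651., -357.,  368.]), 0.7)]
top latch_knob [(array([ 480., -251.,  220.]), 0.43), (array([ 576., -101.,  193.]), 0.19)]
top hub [(array([ 621., -324.,  300.]), 0.72)]
top crank_grip [(array([549., -47., 138.]), 0.56)]
top hood_latch [(array([ 474., -248.,  219.]), 0.54)]
0.7
```

View pics/a.png

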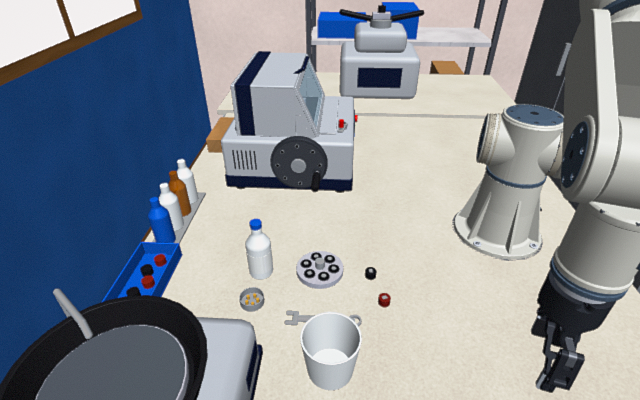

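View pics/b.png

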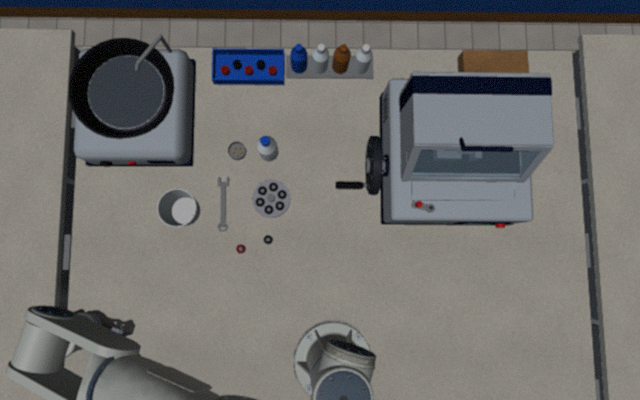

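The side view shows the saw, with the wheel hub near (298,166), the grip near (316,182) and the latch knob near (342,124). The top view shows the grip at (336-362,185), the knob at (419,205) and the pivot at (431,208). Next I'll zoom in to get the saw's pose.

```bash
python3 - <<'E'
import cv2,numpy as np
b=cv2.imread("pics/b.png")[60:235,325:560];a=cv2.imread("pics/a.png")[40:200,215:365]
b=cv2.resize(b,None,fx=3.4,fy=3.4,interpolation=cv2.INTER_CUBIC)
a=cv2.resize(a,None,fx=3.75,fy=3.75,interpolation=cv2.INTER_CUBIC)
cv2.imwrite("pics/b2.png",cv2.convertScaleAbs(b,alpha=1.6,beta=10));cv2.imwrite("pics/a2.png",a)
E
```

```text
(no output)
```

View pics/b2.png

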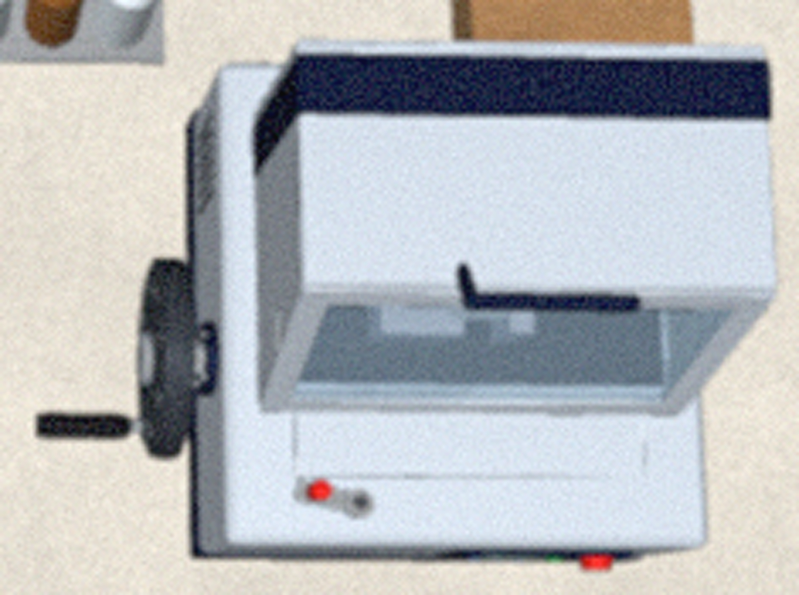

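View pics/a2.png

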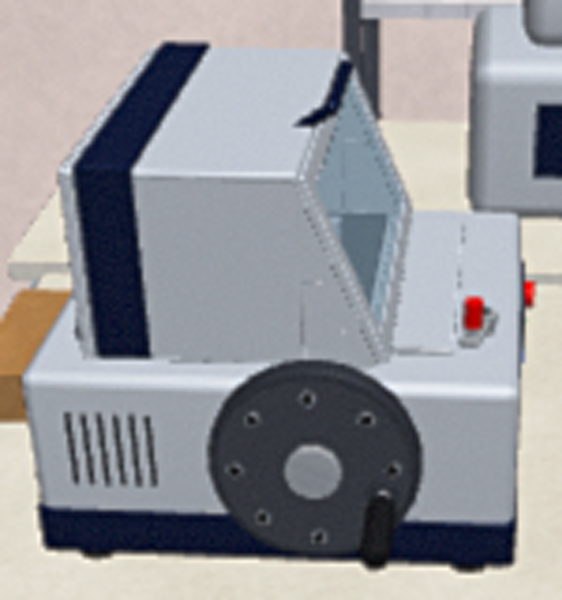

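```bash
cat > fit.py <<'E'
from h import *
from scipy.optimize import least_squares
t=lambda u,v:(325+u/3.4,60+v/3.4); s=lambda u,v:(215+u/3.75,40+v/3.75)
obs=[("top",(-195,100,218),t(358,501)),("top",(-230,210,196),t(228,545)),("top",(-230,-210,196),t(706,545)),
("top",(200,210,196),t(222,66)),("top",(-170,150,206),t(295,476)),("top",(-170,-150,206),t(645,472)),("side",(-60,276,150),s(313,472)),
("top","knob",t(320,488)),("top",("g",101),t(40,425)),("top",("g",15),t(130,425)),("side",("g",101),s(375,555)),("side",("g",15),s(383,497))]
def pt(p,P):
    x,y,a,th,ph=P
    if p=="knob": p=(-195+40*np.sin(th),100+40*np.cos(th),248)
    elif p[0]=="g": p=(-60+62*np.sin(ph),266+p[1],150+62*np.cos(ph))
    return R.from_euler('z',a).apply(p)+[x,y,0]
def f(P): return np.concatenate([proj(c,pt(p,P))-q for c,p,q in obs])
best=min((least_squares(f,[660,-320,0,.2,p0],loss='soft_l1') for p0 in(1,2.5,4)),key=lambda r:r.cost)
if __name__=="__main__":
    P=best.x;print(P,best.cost);print(f(P).reshape(-1,2).round(1))
    for n,p in(("pivot",(-195,100,212)),("knob","knob"),("hub",(-60,266,150)),("grip",("g",58))):print(n,pt(p,P).round(1))
E
python3 fit.py
```

```text
Traceback (most recent call last):
  File "fit.py", line 13, in <module>
    best=min((least_squares(f,[660,-320,0,.2,p0],loss='soft_l1') for p0 in(1,2.5,4)),key=lambda r:r.cost)
  File "fit.py", line 13, in <genexpr>
    best=min((least_squares(f,[660,-320,0,.2,p0],loss='soft_l1') for p0 in(1,2.5,4)),key=lambda r:r.cost)
              ~~~~~~~~~~~~~^^^^^^^^^^^^^^^^^^^^^^^^^^^^^^^^^^^^^
  File "fit.py", line 12, in f
    def f(P): return np.concatenate([proj(c,pt(p,P))-q for c,p,q in obs])
                                     ~~~~^^^^^^^^^^^
  File "h.py", line 7, in proj
    c=get_calibration(cam);T=np.array(c["world_to_cam"]);K=np.array(c["intrinsics"])
ValueError: time passes only in moves, steps and waits
```

Rate limit on calibration calls, so I'll cache it.

```bash
sed -i 's/^def w/import functools\nget_cal=functools.lru_cache(None)(get_calibration)\ndef w/; s/c=get_calibration(cam)/c=get_cal(cam)/' h.py; python3 fit.py 2>&1 | tail -20
```

```text
[ 6.67363960e+02 -3.69565078e+02 -1.37828899e-03  2.88229909e+00
 -1.85494023e+00] 34.76320661491273
[[ 0.4  0.5]
 [-0.9  0.4]
 [ 1.9  0.4]
 [-2.2 -2. ]
 [ 0.3 -0.4]
 [ 0.1  1. ]
 [-1.1  0.4]
 [28.2 -0.3]
 [-1.7  0.8]
 [-0.   0.9]
 [-0.6 -0.2]
 [-0.6 -0. ]]
pivot [ 472.5 -269.3  212. ]
knob [ 482.7 -308.   248. ]
hub [ 607.7 -103.5  150. ]
grip [548.3 -45.4 132.6]
```

```bash
sed -i 's/\[660,-320,0,.2,p0\],loss/[667,-369,0,.2,p0],bounds=([-2e3,-2e3,-1,-.3,-9],[2e3,2e3,1,.6,9]),loss/' fit.py
cat > plan.py <<'E'
from h import *
def rows(start,wps,op,q=1):
    """start/wps: (x,y,z,yaw rad); wps carry n rows each: (x,y,z,yaw,n[,op]). prints rounded rows, tool axes"""
    cur=np.array(start,float);out=[]
    for wp in wps:
        tgt=np.array(wp[:4]);n=wp[4];o=wp[5] if len(wp)>5 else op;a=cur.copy()
        for k in range(1,n+1):
            d=a+(tgt-a)*k/n-cur;c,s=np.cos(cur[3]),np.sin(cur[3])
            t=[round(c*d[0]+s*d[1],q),round(s*d[0]-c*d[1],q),round(-d[2],q)];r=round(-np.degrees(d[3]),1)
            out.append([o,t,[0,0,r]]);cur=cur+[c*t[0]+s*t[1],s*t[0]-c*t[1],-t[2],-np.radians(r)]
    for i in range(0,len(out),8):print(str(out[i:i+8]).replace(" ","").replace("np.float64",""))
    print("end",cur.round(3));return cur
E
python3 fit.py 2>&1 | tail -20;python3 - <<'E'
from fit import *; from plan import rows
P=best.x;k=pt("knob",P);th=P[3]+P[2]*-1
s=sense();p=s["eef_pos"];y=s["tcp_rot"][2]
T=np.array(get_calibration("wrist")["world_to_cam"]);c=-T[:3,:3].T@T[:3,3]-p
Rt=R.from_euler('xyz',s["tcp_rot"]).as_matrix();print("cam in tool",(Rt.T@c).round(),(Rt.T@T[:3,:3].T[:,2]).round(2))
yw=np.pi/2-th
rows([172.6,600.7,231.3,y],[(230,500,310,y-.36,3),(480,k[1]+70,320,yw,14),(k[0],k[1],285,yw,4)],60)
E
```

```text
[ 6.67628033e+02 -3.69794073e+02 -9.01774703e-04  2.21032669e-01
  4.42542429e+00] 7.639962746887262
[[ 0.5  0.5]
 [-0.8  0.3]
 [ 2.1  0.2]
 [-2.1 -2.1]
 [ 0.4 -0.4]
 [ 0.2  0.8]
 [-1.1  0.3]
 [ 0.7  0.1]
 [-1.6  0.8]
 [ 0.1  0.8]
 [-0.6 -0.2]
 [-0.7 -0. ]]
pivot [ 472.7 -269.6  212. ]
knob [ 481.5 -230.6  248. ]
hub [ 607.9 -103.7  150. ]
grip [548.5 -45.7 132.5]
cam in tool [  83.    0. -143.] [-0.32 -0.    0.95]
[[60,[(-27.7),(-27.0),(-26.2)],[0,0,(6.9)]],[60,[(-30.7),(-23.4),(-26.3)],[0,0,(6.9)]],[60,[(-33.3),(-19.7),(-26.2)],[0,0,(6.8)]],[60,[(-42.5),(-27.2),(-0.7)],[0,0,(4.7)]],[60,[(-44.5),(-23.6),(-0.7)],[0,0,(4.7)]],[60,[(-46.4),(-20.0),(-0.7)],[0,0,(4.8)]],[60,[(-47.9),(-15.9),(-0.8)],[0,0,(4.7)]],[60,[(-49.0),(-12.0),(-0.7)],[0,0,(4.7)]]]
[[60,[(-49.8),(-7.9),(-0.7)],[0,0,(4.7)]],[60,[(-50.3),(-3.8),(-0.7)],[0,0,(4.7)]],[60,[(-50.4),(0.3),(-0.7)],[0,0,(4.8)]],[60,[(-50.3),(4.5),(-0.7)],[0,0,(4.7)]],[60,[(-49.7),(8.6),(-0.7)],[0,0,(4.7)]],[60,[(-48.8),(12.7),(-0.8)],[0,0,(4.7)]],[60,[(-47.6),(16.7),(-0.7)],[0,0,(4.7)]],[60,[(-46.1),(20.5),(-0.7)],[0,0,(4.8)]]]
[[60,[(-44.3),(24.2),(-0.7)],[0,0,(4.7)]],[60,[(-17.0),(4.2),(8.8)],[0,0,(-0.0)]],[60,[(-16.9),(4.3),(8.7)],[0,0,(-0.0)]],[60,[(-17.0),(4.2),(8.7)],[0,0,(-0.0)]],[60,[(-17.0),(4.2),(8.8)],[0,0,(-0.0)]]]
end [ 481.492 -230.593  285.       1.349]
```

servo_tool --rows '[[60,[-27.7,-27,-26.2],[0,0,6.9]],[60,[-30.7,-23.4,-26.3],[0,0,6.9]],[60,[-33.3,-19.7,-26.2],[0,0,6.8]],[60,[-42.5,-27.2,-0.7],[0,0,4.7]],[60,[-44.5,-23.6,-0.7],[0,0,4.7]],[60,[-46.4,-20,-0.7],[0,0,4.8]],[60,[-47.9,-15.9,-0.8],[0,0,4.7]],[60,[-49,-12,-0.7],[0,0,4.7]]]'

```text
clock: 1.7
eef_pos: [319.7, 262.5, 313.9]
tcp_rot: [3.141, -0.0, 2.088]
contact_force: [1.0, 0.3, 0.2]
opening: 0.705
```

servo_tool --rows '[[60,[-49.8,-7.9,-0.7],[0,0,4.7]],[60,[-50.3,-3.8,-0.7],[0,0,4.7]],[60,[-50.4,0.3,-0.7],[0,0,4.8]],[60,[-50.3,4.5,-0.7],[0,0,4.7]],[60,[-49.7,8.6,-0.7],[0,0,4.7]],[60,[-48.8,12.7,-0.8],[0,0,4.7]],[60,[-47.6,16.7,-0.7],[0,0,4.7]],[60,[-46.1,20.5,-0.7],[0,0,4.8]]]'

```text
clock: 2.7
eef_pos: [462.6, -115.2, 319.6]
tcp_rot: [3.141, -0.0, 1.428]
contact_force: [0.5, 0.4, -0.4]
opening: 0.704
```

servo_tool --rows '[[60,[-44.3,24.2,-0.7],[0,0,4.7]],[60,[-17,4.2,8.8],[0,0,0]],[60,[-16.9,4.3,8.7],[0,0,0]],[60,[-17,4.2,8.7],[0,0,0]],[60,[-17,4.2,8.8],[0,0,0]],[60,[0,0,0],[0,0,0]],[60,[0,0,0],[0,0,0]]]'

```text
clock: 3.58
eef_pos: [481.5, -230.3, 285.1]
tcp_rot: [-3.142, -0.0, 1.349]
contact_force: [-0.7, 0.5, -0.1]
opening: 0.7
```

```bash
python3 - <<'E'
from fit import *
P=best.x
s=sense();print(s["clock"],s["eef_pos"].round(1),s["tcp_rot"].round(3),s["contact_force"].round(2))
a=grab_frame("wrist");k=pt("knob",P);pv=pt((-195,100,216),P)
for q,c in((k,(0,255,0)),(pv,(255,0,0)),(pt((-230,210,196),P),(0,255,255))):
    u=proj("wrist",q);print(u.round());cv2.circle(a,tuple(int(v) for v in u),4,c,1)
cv2.imwrite("pics/w1.png",a)
print([(w("wrist",d["centre"]).round(1),round(d["conf"],2)) for d in boxes_of("wrist","latch_knob")[:2]])
E
```

```text
3.575 [ 481.5 -230.3  285.1] [-3.142 -0.     1.349] [-0.69  0.53 -0.06]
[325. 233.]
[325. 260.]
[252. 138.]
[(array([ 477.7, -234.9,  219.8]), 0.65)]
```

View pics/w1.png

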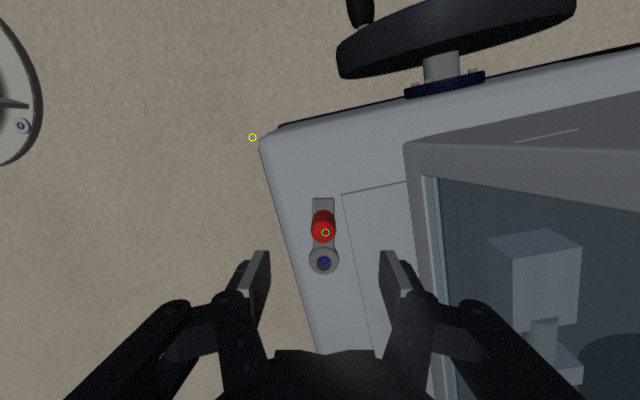

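The wrist view has the knob top at (324,233), and my prediction lands on it. The pivot at (324,261) matches too. Descending and gripping the knob.

servo_tool --rows '[[60,[0,0,20],[0,0,0]],[45,[0,0,22],[0,0,0]],[35,[0,0,20],[0,0,0]],[10,[0,0,0],[0,0,0]],[10,[0,0,0],[0,0,0]],[10,[0,0,0],[0,0,0]],[10,[0,0,0],[0,0,0]]]' --force 20

```text
clock: 4.55
eef_pos: [480.8, -230.0, 222.6]
tcp_rot: [-3.14, -0.001, 1.348]
contact_force: [-1.7, 4.1, -14.3]
opening: 0.204
```

```bash
python3 - <<'E'
from fit import *; from plan import rows
P=best.x;a=P[2]
s=sense();print(s["clock"],s["eef_pos"].round(1),s["contact_force"].round(2),s["opening"]*85.4)
pv=pt((-195,100,0),P);n=10;w_=[]
th0=P[3]
for k in range(1,n+2):
    th=th0+(np.pi/2+.03-th0)*k/(n);  r=40
    if k>n: continue
    q=pv+R.from_euler('z',a).apply([r*np.sin(th),r*np.cos(th),0]);w_.append((q[0],q[1],223,1.349-.065*k,1))
rows([481.5,-230.6,223,1.349],w_,10)
E
```

```text
4.55 [ 480.8 -230.   222.6] [ -1.68   4.11 -14.28] 17.395279561182154
[[10,[(-0.4),(5.5),(-0.0)],[0,0,(3.7)]],[10,[(-0.8),(5.5),(-0.0)],[0,0,(3.7)]],[10,[(-1.1),(5.4),(-0.0)],[0,0,(3.8)]],[10,[(-1.6),(5.3),(-0.0)],[0,0,(3.7)]],[10,[(-2.0),(5.1),(-0.0)],[0,0,(3.7)]],[10,[(-2.3),(5.0),(-0.0)],[0,0,(3.7)]],[10,[(-2.7),(4.8),(-0.0)],[0,0,(3.8)]],[10,[(-3.0),(4.6),(-0.0)],[0,0,(3.7)]]]
[[10,[(-3.3),(4.4),(-0.0)],[0,0,(3.7)]],[10,[(-3.7),(4.1),(-0.0)],[0,0,(3.7)]]]
end [ 512.653 -270.832  223.       0.7  ]
```

servo_tool --rows '[[10,[-0.4,5.5,0],[0,0,3.7]],[10,[-0.8,5.5,0],[0,0,3.7]],[10,[-1.1,5.4,0],[0,0,3.8]],[10,[-1.6,5.3,0],[0,0,3.7]],[10,[-2,5.1,0],[0,0,3.7]]]'

```text
clock: 5.18
eef_pos: [503.8, -243.6, 223.0]
tcp_rot: [-3.139, -0.002, 1.021]
contact_force: [-1.6, 9.2, -7.4]
opening: 0.204
```

servo_tool --rows '[[10,[-2.3,5,0],[0,0,3.7]],[10,[-2.7,4.8,0],[0,0,3.8]],[10,[-3,4.6,0],[0,0,3.7]],[10,[-3.3,4.4,0],[0,0,3.7]],[10,[-3.7,4.1,0],[0,0,3.7]],[10,[0,0,0],[0,0,0]]]'

```text
clock: 5.92
eef_pos: [512.7, -268.8, 223.5]
tcp_rot: [-3.138, -0.003, 0.698]
contact_force: [-0.8, 13.1, -3.9]
opening: 0.205
```

servo_tool --rows '[[10,[-1.9,2.3,0],[0,0,0]],[10,[0,0,0],[0,0,0]],[10,[0,0,0],[0,0,0]]]'

```text
clock: 6.3
eef_pos: [512.7, -269.0, 223.4]
tcp_rot: [-3.135, -0.005, 0.699]
contact_force: [-0.1, 25.4, -0.3]
opening: 0.202
```

```bash
python3 - <<'E'
from fit import *
P=best.x
a=grab_frame("top");b=grab_frame("wrist")
pv=proj("top",pt((-195,100,218),P));print(pv)
cv2.imwrite("pics/t2.png",np.hstack([cv2.resize(a[180:230,390:470],(400,250),interpolation=2),cv2.resize(b,(400,250))]))
E
```

```text
[430.79443207 207.81028581]
```

View pics/t2.png

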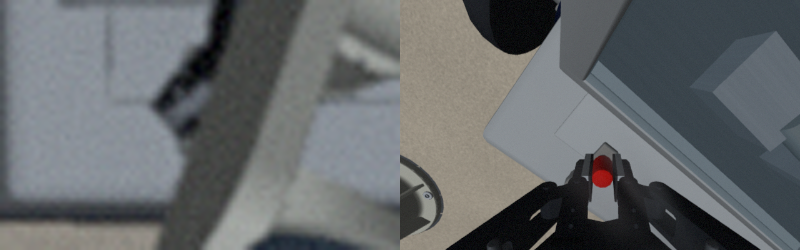

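The latch is against its stop: force rose from 13 to 25 N with almost no movement. In the wrist view the arm lies over the lip. Releasing it and moving above the crank grip.

```bash
python3 - <<'E'
from plan import rows
import numpy as np
rows([512.7,-273.8,223,.7],[(512.7,-271,223,.7,3),(512.7,-271,303,.7,3),(548.5,-40,260,np.pi/2,8)],45)
E
```

```text
[[45,[(0.6),(-0.7),(-0.0)],[0,0,(-0.0)]],[45,[(0.6),(-0.7),(-0.0)],[0,0,(-0.0)]],[45,[(0.6),(-0.7),(-0.0)],[0,0,(-0.0)]],[45,[(0.0),(-0.0),(-26.7)],[0,0,(-0.0)]],[45,[(0.0),(-0.0),(-26.6)],[0,0,(-0.0)]],[45,[(0.0),(-0.0),(-26.7)],[0,0,(-0.0)]],[45,[(22.0),(-19.2),(5.4)],[0,0,(-6.2)]],[45,[(24.0),(-16.7),(5.4)],[0,0,(-6.3)]]]
[[45,[(25.7),(-14.0),(5.3)],[0,0,(-6.2)]],[45,[(27.0),(-11.1),(5.4)],[0,0,(-6.2)]],[45,[(28.0),(-8.2),(5.4)],[0,0,(-6.3)]],[45,[(28.8),(-5.0),(5.4)],[0,0,(-6.2)]],[45,[(29.2),(-1.9),(5.3)],[0,0,(-6.3)]],[45,[(29.2),(1.3),(5.4)],[0,0,(-6.2)]]]
end [548.454 -39.986 260.      1.571]
```

servo_tool --rows '[[45,[0,0,0],[0,0,0]],[45,[0.9,-1.0,0],[0,0,0]],[45,[0.9,-1.1,0],[0,0,0]],[45,[0,0,-26.7],[0,0,0]],[45,[0,0,-26.6],[0,0,0]],[45,[0,0,-26.7],[0,0,0]],[45,[22,-19.2,5.4],[0,0,-6.2]],[45,[24,-16.7,5.4],[0,0,-6.3]]]'

```text
clock: 7.4
eef_pos: [522.1, -213.4, 293.0]
tcp_rot: [3.14, -0.0, 0.92]
contact_force: [-0.3, 0.2, 0.1]
opening: 0.524
```

servo_tool --rows '[[55,[25.7,-14,5.3],[0,0,-6.2]],[60,[27,-11.1,5.4],[0,0,-6.2]],[60,[28,-8.2,5.4],[0,0,-6.3]],[60,[28.8,-5,5.4],[0,0,-6.2]],[60,[29.2,-1.9,5.3],[0,0,-6.3]],[60,[29.2,1.3,5.4],[0,0,-6.2]],[60,[0,0,0],[0,0,0]],[60,[0,0,0],[0,0,0]]]'

```text
clock: 8.4
eef_pos: [548.8, -40.6, 260.3]
tcp_rot: [3.141, 0.001, 1.569]
contact_force: [-0.1, -0.1, -1.1]
opening: 0.706
```

```bash
python3 - <<'E'
from fit import *
P=best.x
s=sense();print(s["clock"],s["eef_pos"].round(1),s["tcp_rot"].round(3),s["contact_force"].round(2))
a=grab_frame("wrist");t=grab_frame("top")
for q,c in((pt(("g",101),P),(0,255,0)),(pt(("g",15),P),(0,0,255)),(pt((-60,276,150),P),(0,255,255))):
    u=proj("wrist",q);print(u.round());cv2.circle(a,tuple(int(v) for v in u),4,c,1)
cc=cv2.resize(t[185:225,395:455],(240,160),interpolation=2);a[240:,:240]=cc
cv2.imwrite("pics/w2.png",a)
m=trace("wrist","crank_grip")
if m: v,u=np.nonzero(m[0]["mask"]);print(m[0]["conf"],u.min(),u.max(),v.min(),v.max())
print([(w("wrist",d["centre"]).round(1),round(d["conf"],2)) for d in boxes_of("wrist","crank_grip")[:2]])
E
```

```text
8.4 [548.8 -40.6 260.3] [3.141e+00 1.000e-03 1.569e+00] [-0.12 -0.06 -1.05]
[324. 156.]
[325. 238.]
[384. 250.]
0.73 314 339 155 239
[(array([545.6, -39.7, 136.7]), 0.72)]
```

View pics/w2.png

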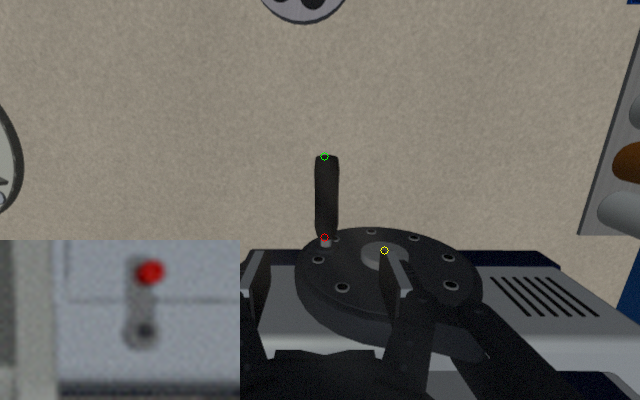

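The grip is where predicted: axis at column 325 to 326, rows 155 to 239. The top-view inset shows the latch arm pointing straight to the rear. Descending.

servo_tool --rows '[[60,[0,0,40],[0,0,0]],[60,[0,0,40],[0,0,0]],[60,[0,0,36],[0,0,0]],[60,[0,0,30],[0,0,0]],[10,[0,0,0],[0,0,0]],[10,[0,0,0],[0,0,0]],[10,[0,0,0],[0,0,0]],[10,[0,0,0],[0,0,0]]]' --force 45

```text
clock: 9.6
eef_pos: [550.5, -40.4, 115.6]
tcp_rot: [3.137, 0.001, 1.57]
contact_force: [4.6, -1.6, 2.4]
opening: 0.267
```

```bash
python3 - <<'E'
from fit import *
s=sense();print(s["clock"],s["eef_pos"].round(2),s["tcp_rot"].round(3),s["contact_force"].round(2),s["wrist_torque"].round(2),s["opening"]*85.4)
E
```

```text
9.6 [550.45 -40.39 115.63] [3.137e+00 1.000e-03 1.570e+00] [ 4.62 -1.6   2.37] [-0.31 -0.72 -0.11] 22.772956214868582
```

```bash
python3 - <<'E'
import numpy as np
c=np.array([548.5,114.]);ph0=-106.4
for k in range(1,39):
    p=np.radians(ph0+10*k);t=np.array([608+62*np.sin(p),131+62*np.cos(p)]);d=(t-c).round(1);c=c+d
    print([0,float(d[0]),float(-d[1])],end="\n" if k%2==0 else " ")
E
```

```text
[0, -2.1, -10.1] [0, -0.3, -10.8]
[0, 1.6, -10.7] [0, 3.5, -10.2]
[0, 5.2, -9.5] [0, 6.7, -8.5]
[0, 8.1, -7.1] [0, 9.2, -5.6]
[0, 10.1, -4.0] [0, 10.6, -2.1]
[0, 10.8, -0.3] [0, 10.7, 1.6]
[0, 10.2, 3.5] [0, 9.5, 5.2]
[0, 8.5, 6.7] [0, 7.1, 8.1]
[0, 5.6, 9.2] [0, 4.0, 10.1]
[0, 2.1, 10.6] [0, 0.3, 10.8]
[0, -1.6, 10.7] [0, -3.5, 10.2]
[0, -5.2, 9.5] [0, -6.7, 8.5]
[0, -8.1, 7.1] [0, -9.2, 5.6]
[0, -10.1, 4.0] [0, -10.6, 2.1]
[0, -10.8, 0.3] [0, -10.7, -1.6]
[0, -10.2, -3.5] [0, -9.5, -5.2]
[0, -8.5, -6.7] [0, -7.1, -8.1]
[0, -5.6, -9.2] [0, -4.0, -10.1]
[0, -2.1, -10.6] [0, -0.3, -10.8]
```

servo_tool --rows '[[10,[0,-2.1,-10.1],[0,0,0]],[10,[0,-0.3,-10.8],[0,0,0]]]'

```text
clock: 9.85
eef_pos: [546.7, -40.3, 135.7]
tcp_rot: [3.14, 0.001, 1.57]
contact_force: [5.5, -2.6, -3.8]
opening: 0.266
```

servo_tool --rows '[[10,[0,1.6,-10.7],[0,0,0]],[10,[0,3.5,-10.2],[0,0,0]]]'

```text
clock: 10.1
eef_pos: [549.8, -40.3, 156.1]
tcp_rot: [-3.139, 0.0, 1.57]
contact_force: [-2.1, -4.7, -2.6]
opening: 0.27
```

servo_tool --rows '[[10,[0,5.2,-9.5],[0,0,0]],[10,[0,6.7,-8.5],[0,0,0]]]'

```text
clock: 10.35
eef_pos: [559.1, -40.4, 173.7]
tcp_rot: [-3.133, 0.0, 1.57]
contact_force: [-14.4, -5.4, 7.8]
opening: 0.268
```

servo_tool --rows '[[10,[0,8.1,-7.1],[0,0,0]],[10,[0,9.2,-5.6],[0,0,0]]]'

```text
clock: 10.6
eef_pos: [575.0, -40.5, 188.2]
tcp_rot: [-3.13, 0.001, 1.57]
contact_force: [-26.4, -4.4, 35.9]
opening: 0.274
```

```bash
python3 - <<'E'
from fit import *
d=np.array([[550.45,115.63],[546.7,135.7],[549.8,156.1],[559.1,173.7],[575,188.2]])
r=least_squares(lambda c:np.hypot(*(d-c).T)-62,[608,131]);print(r.x,r.fun.round(2))
r=least_squares(lambda c:np.hypot(*(d-c[:2]).T)-c[2],[608,131,62]);print(r.x,r.fun.round(2))
s=sense();print(s["clock"],s["eef_pos"].round(2),s["contact_force"].round(2))
c0=np.array([548.5,114])+np.array([[-2.4,20.9],[5.1,20.9],[11.9,18],[17.3,12.7]]).sum(0);print("cmd",c0)
E
```

```text
[608.72350708 136.38018909] [-0.14  0.03  0.14  0.09 -0.17]
[607.4602574  136.80599164  60.80046206] [ 0.02 -0.03  0.    0.03 -0.01]
10.6 [574.97 -40.49 188.16] [-26.37  -4.43  35.94]
cmd [580.4 186.5]
```

```bash
cat > circ.py <<'E'
import numpy as np
def circ(c,C,r,ph0,step,n):
    c=np.array(c,float)
    for k in range(n):
        p=np.radians(ph0+step*k);t=np.array([C[0]+r*np.sin(p),C[1]+r*np.cos(p)]);d=(t-c).round(1);c=c+d
        print([0,float(d[0]),float(-d[1])],end="\n" if k%2 else " ")
    print(c)
E
python3 -c "
from circ import *
circ([580.4,186.5],[608.5,136.5],62,-26.4,10,40)"
```

```text
[0, 0.5, -5.5] [0, 10.1, -4.0]
[0, 10.6, -2.1] [0, 10.8, -0.3]
[0, 10.7, 1.6] [0, 10.2, 3.5]
[0, 9.5, 5.2] [0, 8.5, 6.7]
[0, 7.1, 8.1] [0, 5.6, 9.2]
[0, 4.0, 10.1] [0, 2.1, 10.6]
[0, 0.3, 10.8] [0, -1.6, 10.7]
[0, -3.5, 10.2] [0, -5.2, 9.5]
[0, -6.7, 8.5] [0, -8.1, 7.1]
[0, -9.2, 5.6] [0, -10.1, 4.0]
[0, -10.6, 2.1] [0, -10.8, 0.3]
[0, -10.7, -1.6] [0, -10.2, -3.5]
[0, -9.5, -5.2] [0, -8.5, -6.7]
[0, -7.1, -8.1] [0, -5.6, -9.2]
[0, -4.0, -10.1] [0, -2.1, -10.6]
[0, -0.3, -10.8] [0, 1.6, -10.7]
[0, 3.5, -10.2] [0, 5.2, -9.5]
[0, 6.7, -8.5] [0, 8.1, -7.1]
[0, 9.2, -5.6] [0, 10.1, -4.0]
[0, 10.6, -2.1] [0, 10.8, -0.3]
[612.4 198.4]
```

servo_tool --rows '[[10,[0,0.5,-5.5],[0,0,0]],[10,[0,10.1,-4.0],[0,0,0]]]'

```text
clock: 10.85
eef_pos: [590.1, -40.6, 196.0]
tcp_rot: [-3.14, 0.001, 1.57]
contact_force: [0.7, -5.3, -8.1]
opening: 0.265
```

servo_tool --rows '[[10,[0,10.6,-2.1],[0,0,0]],[10,[0,10.8,-0.3],[0,0,0]]]'

```text
clock: 11.1
eef_pos: [612.2, -40.8, 198.7]
tcp_rot: [-3.14, 0.001, 1.57]
contact_force: [-1.3, -6.2, -3.5]
opening: 0.268
```

servo_tool --rows '[[10,[0,10.7,1.6],[0,0,0]],[10,[0,10.2,3.5],[0,0,0]]]'

```text
clock: 11.35
eef_pos: [633.2, -40.9, 193.7]
tcp_rot: [-3.14, 0.001, 1.57]
contact_force: [-2.2, -5.9, 0.3]
opening: 0.267
```

servo_tool --rows '[[10,[0,9.5,5.2],[0,0,0]],[10,[0,8.5,6.7],[0,0,0]]]'

```text
clock: 11.6
eef_pos: [651.2, -41.1, 181.9]
tcp_rot: [-3.141, 0.001, 1.57]
contact_force: [-4.5, -6.5, 3.2]
opening: 0.268
```

servo_tool --rows '[[10,[0,7.1,8.1],[0,0,0]],[10,[0,5.6,9.2],[0,0,0]]]'

```text
clock: 11.85
eef_pos: [664.1, -41.2, 164.8]
tcp_rot: [-3.141, 0.002, 1.57]
contact_force: [-4.1, -7.4, 4.1]
opening: 0.268
```

servo_tool --rows '[[10,[0,4.0,10.1],[0,0,0]],[10,[0,2.1,10.6],[0,0,0]]]'

```text
clock: 12.1
eef_pos: [670.3, -41.2, 144.3]
tcp_rot: [-3.142, 0.002, 1.57]
contact_force: [-4.8, -6.1, 7.2]
opening: 0.264
```

servo_tool --rows '[[10,[0,0.3,10.8],[0,0,0]],[10,[0,-1.6,10.7],[0,0,0]]]'

```text
clock: 12.35
eef_pos: [669.3, -41.2, 123.1]
tcp_rot: [3.141, 0.001, 1.57]
contact_force: [-4.4, -6.2, 9.7]
opening: 0.265
```

servo_tool --rows '[[10,[0,-3.5,10.2],[0,0,0]],[10,[0,-5.2,9.5],[0,0,0]]]'

```text
clock: 12.6
eef_pos: [661.5, -41.1, 103.9]
tcp_rot: [3.139, 0.001, 1.57]
contact_force: [-1.8, -5.7, 11.0]
opening: 0.265
```

servo_tool --rows '[[10,[0,-6.7,8.5],[0,0,0]],[10,[0,-8.1,7.1],[0,0,0]]]'

```text
clock: 12.85
eef_pos: [648.3, -41.1, 88.9]
tcp_rot: [3.135, 0.001, 1.57]
contact_force: [4.4, -6.3, 10.8]
opening: 0.265
```

servo_tool --rows '[[10,[0,-9.2,5.6],[0,0,0]],[10,[0,-10.1,4.0],[0,0,0]]]'

```text
clock: 13.1
eef_pos: [630.5, -40.9, 78.7]
tcp_rot: [3.132, 0.001, 1.57]
contact_force: [11.8, -5.8, -2.7]
opening: 0.266
```

servo_tool --rows '[[10,[0,-10.6,2.1],[0,0,0]],[10,[0,-10.8,0.3],[0,0,0]]]'

```text
clock: 13.35
eef_pos: [607.0, -40.7, 74.8]
tcp_rot: [3.137, 0.001, 1.57]
contact_force: [9.0, -5.4, -5.7]
opening: 0.267
```

servo_tool --rows '[[10,[0,-10.7,-1.6],[0,0,0]],[10,[0,-10.2,-3.5],[0,0,0]]]'

```text
clock: 13.6
eef_pos: [584.7, -40.6, 79.7]
tcp_rot: [3.14, 0.001, 1.57]
contact_force: [5.1, -4.5, -5.8]
opening: 0.265
```

servo_tool --rows '[[10,[0,-9.5,-5.2],[0,0,0]],[10,[0,-8.5,-6.7],[0,0,0]]]'

```text
clock: 13.85
eef_pos: [566.1, -40.5, 91.7]
tcp_rot: [3.141, 0.001, 1.57]
contact_force: [6.2, -5.5, -4.7]
opening: 0.267
```

servo_tool --rows '[[10,[0,-7.1,-8.1],[0,0,0]],[10,[0,-5.6,-9.2],[0,0,0]]]'

```text
clock: 14.1
eef_pos: [553.2, -40.4, 109.2]
tcp_rot: [3.141, 0.0, 1.57]
contact_force: [3.8, -4.5, -4.4]
opening: 0.268
```

servo_tool --rows '[[10,[0,-4.0,-10.1],[0,0,0]],[10,[0,-2.1,-10.6],[0,0,0]]]'

```text
clock: 14.35
eef_pos: [547.1, -40.3, 130.1]
tcp_rot: [3.141, 0.0, 1.57]
contact_force: [4.0, -5.2, -4.0]
opening: 0.267
```

servo_tool --rows '[[10,[0,-0.3,-10.8],[0,0,0]],[10,[0,1.6,-10.7],[0,0,0]]]'

```text
clock: 14.6
eef_pos: [548.6, -40.3, 151.9]
tcp_rot: [3.141, 0.0, 1.57]
contact_force: [4.9, -5.1, -3.7]
opening: 0.269
```

servo_tool --rows '[[10,[0,3.5,-10.2],[0,0,0]],[10,[0,5.2,-9.5],[0,0,0]]]'

```text
clock: 14.85
eef_pos: [557.3, -40.4, 171.6]
tcp_rot: [3.141, 0.001, 1.57]
contact_force: [5.1, -4.8, -5.6]
opening: 0.264
```

servo_tool --rows '[[10,[0,6.7,-8.5],[0,0,0]],[10,[0,8.1,-7.1],[0,0,0]]]'

```text
clock: 15.1
eef_pos: [572.2, -40.5, 187.0]
tcp_rot: [3.141, 0.001, 1.57]
contact_force: [5.1, -5.6, -10.4]
opening: 0.264
```

servo_tool --rows '[[10,[0,9.2,-5.6],[0,0,0]],[10,[0,10.1,-4.0],[0,0,0]]]'

```text
clock: 15.35
eef_pos: [590.9, -40.6, 196.2]
tcp_rot: [-3.14, 0.001, 1.57]
contact_force: [1.8, -6.4, -9.2]
opening: 0.27
```

servo_tool --rows '[[10,[0,10.6,-2.1],[0,0,0]],[10,[0,10.8,-0.3],[0,0,0]]]'

```text
clock: 15.6
eef_pos: [612.1, -40.8, 198.7]
tcp_rot: [-3.14, 0.001, 1.57]
contact_force: [-1.8, -7.9, -4.2]
opening: 0.266
```

```bash
cat > tq.py <<'E'
from scipy.optimize import least_squares
import numpy as np
from circ import circ
fw=np.array([[590.1,196,.7,-8.1],[612.2,198.7,-1.3,-3.5],[633.2,193.7,-2.2,.3],[651.2,181.9,-4.5,3.2],[664.1,164.8,-4.1,4.1],[670.3,144.3,-4.8,7.2],[669.3,123.1,-4.4,9.7],[661.5,103.9,-1.8,11],[648.3,88.9,4.4,10.8],[630.5,78.7,11.8,-2.7],[607,74.8,9,-5.7],[584.7,79.7,5.1,-5.8],[566.1,91.7,6.2,-4.7],[553.2,109.2,3.8,-4.4],[547.1,130.1,4,-4],[548.6,151.9,4.9,-3.7],[557.3,171.6,5.1,-5.6],[572.2,187,5.1,-10.4],[590.9,196.2,1.8,-9.2],[612.1,198.7,-1.8,-4.2]])
def cen(d): return least_squares(lambda c:np.hypot(*(d[:,:2]-c[:2]).T)-c[2],[608,136,62]).x
def tau(d,C):
    ph=np.arctan2(d[:,0]-C[0],d[:,1]-C[1]);t=-.062*(d[:,2]*np.cos(ph)-d[:,3]*np.sin(ph));return ph,t
def rep(ph,t,s):
    A=np.c_[s,-np.sin(ph),-np.cos(ph)];x,*_=np.linalg.lstsq(A,t,rcond=None)
    M=np.hypot(x[1],x[2]);d=np.arctan2(x[2],x[1]);print("fric %.3f M %.3f grip target phi %.1f deg"%(x[0],M,np.degrees((np.pi-d+np.pi)%(2*np.pi)-np.pi)),"resid",np.std(t-A@x).round(3))
if __name__=="__main__":
    C=cen(fw);print(C);ph,t=tau(fw,C);print(np.c_[np.degrees(ph).round(),t.round(2)].tolist())
    rep(ph,t,np.ones(len(t)))
    circ([612.4,198.4],C[:2],C[2],-6.4,-10,40)
E
python3 tq.py
```

```text
[608.74970519 136.77770097  62.03774229]
[[-17.0, 0.11], [3.0, 0.07], [23.0, 0.13], [43.0, 0.34], [63.0, 0.34], [83.0, 0.48], [103.0, 0.53], [122.0, 0.52], [140.0, 0.64], [159.0, 0.63], [-178.0, 0.57], [-157.0, 0.43], [-137.0, 0.48], [-116.0, 0.35], [-96.0, 0.27], [-76.0, 0.15], [-56.0, 0.11], [-36.0, 0.12], [-17.0, 0.06], [3.0, 0.1]]
fric 0.346 M 0.266 grip target phi 61.9 deg resid 0.039
[0, -10.6, -0.0] [0, -10.6, 2.1]
[0, -10.0, 4.0] [0, -9.3, 5.6]
[0, -8.1, 7.1] [0, -6.7, 8.5]
[0, -5.2, 9.5] [0, -3.4, 10.2]
[0, -1.7, 10.7] [0, 0.3, 10.8]
[0, 2.1, 10.6] [0, 4.0, 10.1]
[0, 5.6, 9.2] [0, 7.2, 8.1]
[0, 8.4, 6.8] [0, 9.5, 5.2]
[0, 10.3, 3.4] [0, 10.7, 1.6]
[0, 10.8, -0.2] [0, 10.6, -2.2]
[0, 10.0, -3.9] [0, 9.3, -5.6]
[0, 8.1, -7.2] [0, 6.7, -8.4]
[0, 5.2, -9.5] [0, 3.4, -10.3]
[0, 1.7, -10.7] [0, -0.3, -10.8]
[0, -2.1, -10.6] [0, -4.0, -10.1]
[0, -5.6, -9.2] [0, -7.2, -8.1]
[0, -8.4, -6.8] [0, -9.5, -5.1]
[0, -10.3, -3.5] [0, -10.7, -1.6]
[0, -10.8, 0.3] [0, -10.6, 2.1]
[0, -10.0, 4.0] [0, -9.3, 5.6]
[571.9 186.7]
```

Forward pass: friction 0.35 N m, imbalance 0.27 N m, grip target about 62°. I'll cross-check by going backwards, which ends near that angle.

servo_tool --rows '[[10,[0,-10.6,0],[0,0,0]],[10,[0,-10.6,2.1],[0,0,0]]]'

```text
clock: 15.85
eef_pos: [593.8, -40.7, 197.1]
tcp_rot: [3.136, 0.001, 1.57]
contact_force: [12.8, -6.3, -11.1]
opening: 0.266
```

servo_tool --rows '[[10,[0,-10.0,4.0],[0,0,0]],[10,[0,-9.3,5.6],[0,0,0]]]'

```text
clock: 16.1
eef_pos: [575.3, -40.5, 189.0]
tcp_rot: [3.134, 0.001, 1.57]
contact_force: [10.9, -4.0, 2.1]
opening: 0.267
```

servo_tool --rows '[[10,[0,-8.1,7.1],[0,0,0]],[10,[0,-6.7,8.5],[0,0,0]]]'

```text
clock: 16.35
eef_pos: [559.0, -40.4, 173.6]
tcp_rot: [3.137, 0.001, 1.57]
contact_force: [1.2, -3.8, 10.6]
opening: 0.271
```

servo_tool --rows '[[10,[0,-5.2,9.5],[0,0,0]],[10,[0,-3.4,10.2],[0,0,0]]]'

```text
clock: 16.6
eef_pos: [549.0, -40.3, 153.0]
tcp_rot: [3.14, 0.001, 1.57]
contact_force: [-1.7, -4.5, 8.8]
opening: 0.266
```

servo_tool --rows '[[10,[0,-1.7,10.7],[0,0,0]],[10,[0,0.3,10.8],[0,0,0]]]'

```text
clock: 16.85
eef_pos: [547.0, -40.3, 130.9]
tcp_rot: [-3.142, 0.0, 1.57]
contact_force: [-1.7, -4.7, 6.9]
opening: 0.261
```

servo_tool --rows '[[10,[0,2.1,10.6],[0,0,0]],[10,[0,4.0,10.1],[0,0,0]]]'

```text
clock: 17.1
eef_pos: [552.9, -40.4, 109.8]
tcp_rot: [-3.141, 0.0, 1.57]
contact_force: [-1.8, -5.9, 4.9]
opening: 0.267
```

servo_tool --rows '[[10,[0,5.6,9.2],[0,0,0]],[10,[0,7.2,8.1],[0,0,0]]]'

```text
clock: 17.35
eef_pos: [565.6, -40.4, 92.2]
tcp_rot: [-3.14, 0.001, 1.57]
contact_force: [-2.1, -5.9, 3.6]
opening: 0.262
```

servo_tool --rows '[[10,[0,8.4,6.8],[0,0,0]],[10,[0,9.5,5.2],[0,0,0]]]'

```text
clock: 17.6
eef_pos: [583.5, -40.6, 80.1]
tcp_rot: [-3.14, 0.001, 1.57]
contact_force: [-1.3, -6.3, 4.8]
opening: 0.266
```

servo_tool --rows '[[10,[0,10.3,3.4],[0,0,0]],[10,[0,10.7,1.6],[0,0,0]]]'

```text
clock: 17.85
eef_pos: [604.3, -40.7, 74.9]
tcp_rot: [-3.139, 0.001, 1.57]
contact_force: [-2.0, -7.0, 2.5]
opening: 0.269
```

servo_tool --rows '[[10,[0,10.8,-0.2],[0,0,0]],[10,[0,10.6,-2.2],[0,0,0]]]'

```text
clock: 18.1
eef_pos: [625.9, -40.9, 77.2]
tcp_rot: [-3.139, 0.001, 1.57]
contact_force: [-1.5, -8.0, 1.5]
opening: 0.263
```

servo_tool --rows '[[10,[0,10.0,-3.9],[0,0,0]],[10,[0,9.3,-5.6],[0,0,0]]]'

```text
clock: 18.35
eef_pos: [645.6, -41.0, 86.9]
tcp_rot: [-3.14, 0.001, 1.57]
contact_force: [-2.0, -8.3, 1.6]
opening: 0.263
```

servo_tool --rows '[[10,[0,8.1,-7.2],[0,0,0]],[10,[0,6.7,-8.4],[0,0,0]]]'

```text
clock: 18.6
eef_pos: [660.5, -41.1, 102.7]
tcp_rot: [-3.141, 0.001, 1.57]
contact_force: [-1.3, -8.5, -1.0]
opening: 0.266
```

servo_tool --rows '[[10,[0,5.2,-9.5],[0,0,0]],[10,[0,3.4,-10.3],[0,0,0]]]'

```text
clock: 18.85
eef_pos: [669.1, -41.2, 122.6]
tcp_rot: [-3.141, 0.001, 1.57]
contact_force: [-0.2, -8.4, -2.8]
opening: 0.262
```

servo_tool --rows '[[10,[0,1.7,-10.7],[0,0,0]],[10,[0,-0.3,-10.8],[0,0,0]]]'

```text
clock: 19.1
eef_pos: [670.3, -41.2, 144.0]
tcp_rot: [-3.141, 0.002, 1.57]
contact_force: [-0.3, -7.3, -4.2]
opening: 0.264
```

servo_tool --rows '[[10,[0,-2.1,-10.6],[0,0,0]],[10,[0,-4.0,-10.1],[0,0,0]]]'

```text
clock: 19.35
eef_pos: [664.2, -41.1, 164.6]
tcp_rot: [-3.141, 0.001, 1.57]
contact_force: [0.3, -7.7, -6.0]
opening: 0.264
```

```bash
python3 - <<'E'
from tq import *
bw=np.array([[593.8,197.1,12.8,-11.1],[575.3,189,10.9,2.1],[559,173.6,1.2,10.6],[549,153,-1.7,8.8],[547,130.9,-1.7,6.9],[552.9,109.8,-1.8,4.9],[565.6,92.2,-2.1,3.6],[583.5,80.1,-1.3,4.8],[604.3,74.9,-2,2.5],[625.9,77.2,-1.5,1.5],[645.6,86.9,-2,1.6],[660.5,102.7,-1.3,-1],[669.1,122.6,-.2,-2.8],[670.3,144,-.3,-4.2],[664.2,164.6,.3,-6]])
C=cen(np.r_[fw,bw]);print(C)
a,t=tau(fw,C);b,u=tau(bw,C);rep(a,t,np.ones(len(t)));rep(b[1:],u[1:],-np.ones(len(u)-1))
rep(np.r_[a,b[1:]],np.r_[t,u[1:]],np.r_[np.ones(len(t)),-np.ones(len(u)-1)])
import sys;from rig import sense
s=sense();print(np.degrees(b[-1]),s["contact_force"],s["clock"])
E
```

```text
[608.75151053 136.78146154  62.02532898]
fric 0.346 M 0.266 grip target phi 61.9 deg resid 0.039
fric 0.340 M 0.273 grip target phi 63.8 deg resid 0.018
fric 0.343 M 0.268 grip target phi 62.7 deg resid 0.033
63.35705372467131 [ 0.31648424 -7.65565217 -5.98275103] 19.35
```

Both directions agree: 61.9° and 63.8°, combined 62.7°. The wheel stands at 63.4°, so I'll let it settle and check.

servo_tool --rows '[[10,[0,-0.2,-0.3],[0,0,0]],[10,[0,0,0],[0,0,0]],[10,[0,0,0],[0,0,0]],[10,[0,0,0],[0,0,0]]]'

```text
clock: 19.85
eef_pos: [663.6, -41.1, 165.6]
tcp_rot: [-3.14, 0.001, 1.57]
contact_force: [-2.8, -7.6, 4.0]
opening: 0.266
```

```bash
python3 - <<'E'
from h import *
s=sense();p=s["eef_pos"];print(s["clock"],p.round(1),np.degrees(np.arctan2(p[0]-608.75,p[2]-136.8)),s["contact_force"].round(1),np.abs(s["qvel"]).max(),s["opening"])
cv2.imwrite("pics/f.png",np.vstack([grab_frame("side")[40:320,200:600],cv2.resize(grab_frame("top")[130:235,80:480],(400,105))]))
E
```

```text
19.85 [663.6 -41.1 165.6] 62.29897970639163 [-2.8 -7.6  4. ] 0.0026679532091588454 0.26620427778406935
```

View pics/f.png

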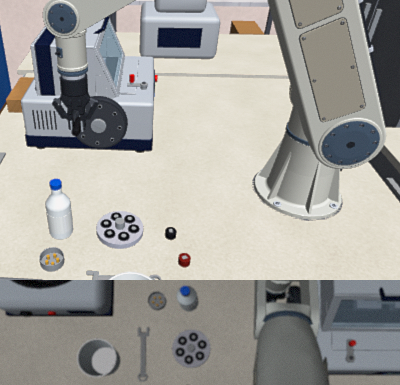

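The view shows the gripper holding the grip at about (75,125). The latch knob is at (130,78) and lies across the lip, and nothing else on the bench has moved. Handing in.

```bash
python3 -c "
from rig import *
print(sign_off())"
```

```text
the job is handed in; nothing more can be done
None
```

I secured the hood with the latch, found the wheel's heavy side by feel, and handed in still gripping the crank grip with that side pointing down.

- **Latch:** I swung it until it hit its stop: another 12 N of push moved it only 0.2 mm. The later top view shows the arm pointing straight to the rear across the hood's lip.
- **Feeling the wheel:** I turned it a little over one full turn forward and about 300° back. The two directions put the crank grip at 61.9° and 63.8° when the heavy side is down, 62.7° combined. The imbalance came out at 0.27 N m, inside the stated range.
- **Final state:** The grip stands at 62.3°, at rest, with light forces (under 9 N) and the gripper closed on it. The clock read 19.9 s just before I handed in. The last picture shows nothing else on the bench moved.

**Checks that disagreed:**
- My first circle centre was about 5.5 mm too low. It caused a brief wrist force of about 45 N early in the turn, until I re-fitted the centre from the measured path.
- The measured friction was 0.34 N m against the stated 0.31 N m. It should not affect the angle, since the two directions agree.

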